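Hang the handled board books on the display hook, largest at the back

ROBOT

A 7-joint arm with a two-finger parallel gripper is mounted at the origin on the work surface. World frame = base frame: x ahead of the robot, y to its left, z up, the work surface at z = 0. Lengths are in mm, angles in rad, forces in N, time in s.
With the tool pointing down it reaches from about 350 to 900 mm from the base axis. Payload 7.2 kg.
Tool frame: the origin (TCP) lies midway between the tips of the shut fingers; the grasp point (between the pads) lies 19 mm behind it; z points along the fingers, y is the direction in which the jaws open and shut (so a half turn about z gives the same grasp; the last joint's range is limited). The gripper opens to 85 mm and grips with 20 to 120 N. Pads are 22 mm wide; open, the fingers measure 114 mm over their backs; the gripper's body (76 mm by 85 mm) begins 54 mm behind the grasp point. The pads swing forward as they close: fully open they stand 13 mm farther back than shut.
Start: joints at [-1.405, 0.411, -0.013, 1.596, 0.006, 1.134, -0.082], TCP at [144.807, 607.996, 231.297] pointing down, gripper open.
Joint ranges: [-2.95, 2.95], [-0.29, 1.99], [-1.47, 1.44], [0.14, 2.54], [-1.03, 4.17], [0.13, 1.85], [-2.86, 2.86]. Speed limits (rad/s): [2.39, 2.39, 3.01, 3.01, 3.14, 3.14, 3.14].

INTERFACE

Orientations are given as a unit quaternion [x, y, z, w].
In Python, from cell import env gives the robot as it stands.
- The arm moves only by the tool move_arm, never from a script. Its argument "deltas" is a list of rows, each an object with "xyz": the shift along the tool's x, y, z in mm, a list of three; "dr": the turn, a rotation vector about the tool's x, y, z in degrees, a list of three; "hand": the closure, from 0 (fully open) to 1 (shut). In form: [{"xyz": [dx, dy, dz], "dr": [wx, wy, wz], "hand": hand}, ...]. A call has 1 to 8 rows; each row shifts and turns the pose as measured when the row begins, along the tool's axes as they then stand; what a row does not reach is not made up. A row lasts 1/8 s, in which the tool goes at most 62.5 mm and 10.7 degrees, less where a joint would pass 70% of its speed; a pose out of reach is approached as far as the arm can. A call with a gripper value outside its range is refused whole. The fingers move at their own pace and stop on an object; "grip_force" is the grip in N (left out, the last holds). Time passes only in rows, so rows that do not move let the fingers close. It gives the time, the measured TCP pose, the force and the opening at its end, in the units of the state.
- env.sense(): the state, without advancing time (a new reading comes with each control period).
- env.camera(name): name is "scene" or "top"; returns the picture (480x640x3 uint8, red, green, blue); there is no depth.
- env.camera_params(name): a dict with "fx", "fy", "cx", "cy" (pixels), "camera_from_world" (4x4, takes a point from world to camera coordinates). Camera axes: x right, y down, z forward; pixel columns grow to the right and rows downward; lengths in mm; the calibration is good to about 2 mm. A picture is of the moment at which its call begins. camera_params takes no time and is no camera call.
- env.close_job(): hands the job in, once; it reports no verdict.
The state is a dict: "t": time; "joint_positions": joint angles; "dq": joint speeds; "joint_torque": joint torques, N m; "tool_pos": TCP position; "orientation": TCP orientation; "contact_force": force on the tool from outside, world axes, zero at the start; "ft_torque": the same for the moment, N m; "finger_gap": finger opening in mm.
Only numpy, scipy, OpenCV 4.12 (cv2) and the standard library are available. Lean on these libraries where they do the work, as an engineer would, in place of code of your own. Each camera call takes 0.05 s, during which the arm holds its last target. There are 200 camera calls.

TASK

Take the three children's board books that have a carry-handle cut-out from the wooden rack and hang all three by their handles on the long display hook of the white stand, in order of size: the largest first, at the back by the panel, then the middle one, and the smallest in front, so that every one can be seen. Each must hang straight and still from the hook, its covers parallel to the panel. Leave the book without a handle in its slot and everything else on the stall where it is.

Things in the scene. Friction and masses are not known exactly. Their poses are not given: they have to be found in the camera images.
- book_large: Largest board book: rigid closed block 190 tall, 140 wide, 24 mm thick, about 420 g, cream with brown spine strip. A cut-out 60 wide, 40 mm tall goes through both covers, centred on the width; above it the handle bar, 26 mm tall, as wide and thick as the book. Starts upright in a slot of the rack. Origin: centre of underside; x normal to the covers, y across the width, z up.
- book_large_eye (a point): Top centre of the cut-out of book_large: middle of the underside of its handle bar, halfway through the thickness, 164 mm above the book's origin, 26 mm below the top of the bar. The cut-out's top is arched: flat for 7 mm either side of this point, then falling 12 mm to the sides. Axes as the book's.
- book_middle: Middle-sized board book: rigid closed block 158 tall, 115 wide, 24 mm thick, about 280 g, cream with brown spine strip. A cut-out 60 wide, 40 mm tall goes through both covers, centred on the width; above it the handle bar, 26 mm tall, as wide and thick as the book. Starts upright in a slot of the rack. Origin: centre of underside; x normal to the covers, y across the width, z up.
- book_middle_eye (a point): Top centre of the cut-out of book_middle: middle of the underside of its handle bar, halfway through the thickness, 132 mm above the book's origin, 26 mm below the top of the bar. The cut-out's top is arched: flat for 7 mm either side of this point, then falling 12 mm to the sides. Axes as the book's.
- book_small: Smallest board book: rigid closed block 126 tall, 92 wide, 24 mm thick, about 170 g, cream with brown spine strip. A cut-out 60 wide, 40 mm tall goes through both covers, centred on the width; above it the handle bar, 26 mm tall, as wide and thick as the book. Starts upright in a slot of the rack. Origin: centre of underside; x normal to the covers, y across the width, z up.
- book_small_eye (a point): Top centre of the cut-out of book_small: middle of the underside of its handle bar, halfway through the thickness, 100 mm above the book's origin, 26 mm below the top of the bar. The cut-out's top is arched: flat for 7 mm either side of this point, then falling 12 mm to the sides. Axes as the book's.
- rack: Pale wooden divider rack, fixed, 330 x 124 mm, holding four books upright, one behind the other, in varying order. Origin: centre of underside; x along the row, y along the slots, z up. The books stand on its base, 12 mm above the table, in slots 29 mm wide at x = -120, -40, 40, 120 mm; the dividers beside each slot reach 57 mm above the table.
- stand: White counter-top slatwall stand, fixed: panel 216 wide, top 270 mm above the table, on a base 16 mm thick reaching 145 mm out in front. One long black steel hook sticks out level near the top. Origin: on the table right under the hook's root, in the plane of the panel's front; x out of the panel along the hook to its tip, y along the panel, z up.
- hook_root (a point): Root of the hook, on the axis of its bar in the plane of the panel's front, 235 mm above the table; axes as the stand's. The bar is a round 8 mm rod, level along x for 166 mm, then bent up to the tip. A steel plate 60 x 36 x 3 mm lies on the panel behind it.
- hook_tip (a point): The hook's upturned tip: centre of its rounded end (radius 5 mm), 180 mm out from the root and 10 mm above the bar's axis. Books can be slipped on only over this end.
- plain_book: Bystander: board book of the same cream look without a cut-out, 100 mm tall, 95 mm wide, 24 mm thick, standing in one slot of the rack. Origin under its middle, z up.
- paperback: Bystander: orange paperback lying flat, 160 x 110 x 22 mm. Origin under its middle.
- calculator: Bystander: grey desk calculator, 130 x 75 x 17 mm. Origin under its middle.
- mug: Bystander: white mug, 86 mm across, 95 mm tall, handle at +y. Origin under its middle.
- pen_pot: Bystander: dark steel pot with three pens, 76 mm across, about 175 mm tall with the pens. Origin under its middle.
- tape_dispenser: Bystander: black desk tape dispenser, 150 x 58 x 80 mm. Origin under its middle.
- counter_bell: Bystander: counter bell, 82 mm across, 58 mm tall. Origin under its middle.
- pocket_book: Bystander: small dark blue book lying flat, 150 x 105 x 18 mm. Origin under its middle.
Things that resemble listed ones, but are neither listed nor needed, are in the scene too. Leave any green look-alike of the book_large alone.

How it is judged:
By the outcome, as a careful person would: the job done as asked, in the order asked, and still so for the second after the job is handed in, with the robot touching nothing.
It also fails if it takes over 72 s, if anything falls off the work surface, if the arm or the gripper's body presses on something with over 40 N, if the wrist force passes 120 N, or if a joint passes its speed limit or range.

## Working session

There is one attempt and no reset: what is moved stays moved. The work goes in short steps, Python scripts to look and compute and a tool call to move; the robot and the scene stay as the last step left them, time stands still between calls to the robot, and variables do not carry over. Pictures are saved under pics/ and viewed, about 8 in all and at most 12, crops included, and the job is handed in when it is done.

Besides the shell and the picture viewer there is one more tool, called after "Emit:" as a command line: name --argument value ..., lists and objects as JSON in quotes. move_arm: Moves the arm, as the interface text tells. Its arguments: {"type":"object","properties":{"deltas":{"type":"array","items":{"type":"object","properties":{"xyz":{"type":"array","items":{"type":"number"}},"dr":{"type":"array","items":{"type":"number"}},"hand":{"type":"number"}}}},"grip_force":{"type":"number"}},"required":["deltas"]}

```bash
ls; mkdir -p pics
python3 - <<'E'
from cell import env
import cv2
for n in ("scene","top"):
    im=env.camera(n); cv2.imwrite(f"pics/{n}0.png",im[:,:,::-1]); p=env.camera_params(n)
    print(n,p)
print(env.sense())
E
```

```text
pics
scene {'fx': 435.4749967219923, 'fy': 435.4749967219923, 'cx': 315.1845209909955, 'cy': 241.60202508880656, 'camera_from_world': array([[-7.52790985e-01,  6.58228787e-01,  6.37150993e-03,
         4.08700813e+02],
       [ 4.34761805e-01,  5.04441528e-01, -7.46003296e-01,
        -1.53551702e+02],
       [-4.94254899e-01, -5.58814467e-01, -6.65911771e-01,
         1.72778055e+03],
       [ 0.00000000e+00,  0.00000000e+00,  0.00000000e+00,
         1.00000000e+00]])}
top {'fx': 481.99521564027697, 'fy': 481.99521564027697, 'cx': 318.2256431889995, 'cy': 229.77712579232633, 'camera_from_world': array([[-5.50716642e-02, -9.98473115e-01, -4.30713607e-03,
         2.99228367e+01],
       [-9.78519559e-01,  5.48283712e-02, -1.98729270e-01,
         5.86250489e+02],
       [ 1.98661986e-01, -6.72973474e-03, -9.80044961e-01,
         1.42917424e+03],
       [ 0.00000000e+00,  0.00000000e+00,  0.00000000e+00,
         1.00000000e+00]])}
{'t': 0.1, 'joint_positions': array([-1.40522296,  0.4118561 , -0.01273265,  1.59694917,  0.0056323 ,
        1.13428085, -0.08224973]), 'dq': array([-3.03612516e-04, -3.07342275e-03,  2.11678135e-04, -2.73041154e-03,
        6.19515871e-05, -1.77625071e-03, -7.28967481e-04]), 'joint_torque': array([ 3.14561781e-03, -6.01819181e+01,  6.84358925e-01, -3.00090051e+01,
        1.39935157e-02,  6.37706544e-03,  1.72819966e-06]), 'tool_pos': array([144.71448304, 607.56780305, 230.5190796 ]), 'orientation': array([ 1.16617192e-01,  9.93176671e-01, -7.28453961e-04, -2.33485434e-05]), 'contact_force': array([ 0.1162073 , -0.13867697, -0.33427698]), 'ft_torque': array([0.01454813, 0.04837576, 0.02746449]), 'finger_gap': 85.59116388557274}
```

View pics/scene0.png

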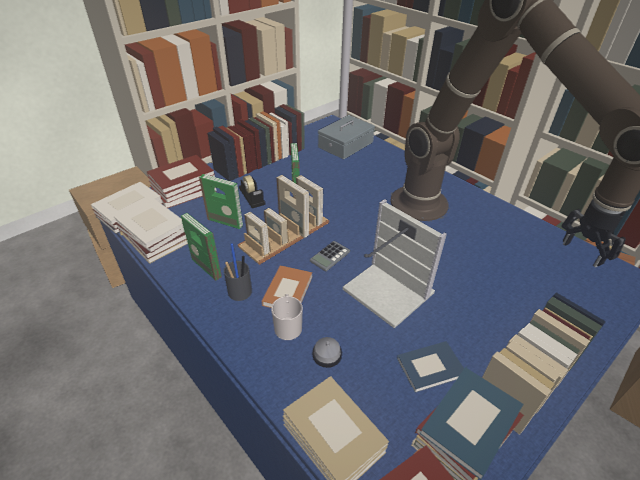

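View pics/top0.png

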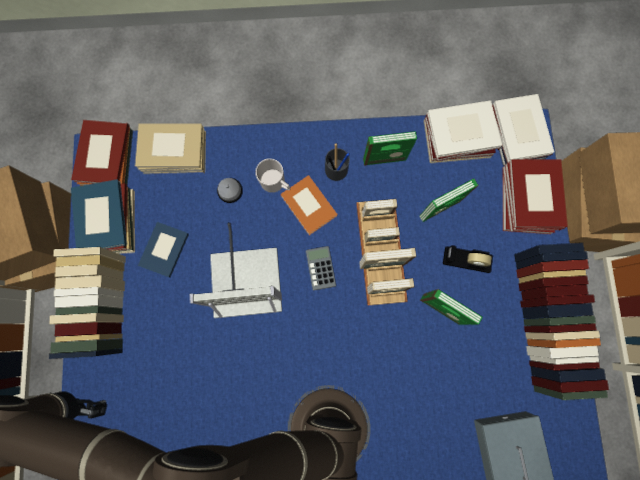

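Run:
```python
import cv2,numpy as np
t=cv2.imread("pics/top0.png");s=cv2.imread("pics/scene0.png")
r=lambda im,x,y,w,h,k:cv2.resize(im[y:y+h,x:x+w],None,fx=k,fy=k,interpolation=cv2.INTER_CUBIC)
out=np.zeros((600,800,3),np.uint8)
def put(a,x,y): out[y:y+a.shape[0],x:x+a.shape[1]]=a[:600-y,:800-x]
put(r(t,350,190,70,120,5),0,0)      # top rack
put(r(t,185,215,100,110,4),350,0)   # top stand
put(r(s,235,165,100,100,4),400-50,440-440+0) if 0 else None
cv2.imwrite("pics/c1.png",out)
out[:]=0
put(r(s,235,168,100,100,5),0,0); put(r(s,340,190,110,140,2.7),503,0)
cv2.imwrite("pics/c2.png",out)
```

```text
(no output)
```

View pics/c1.png

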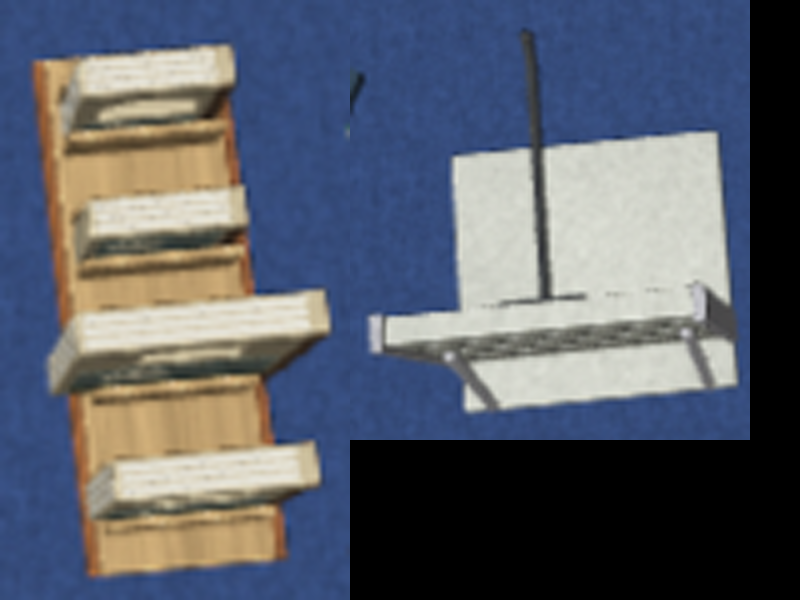

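View pics/c2.png

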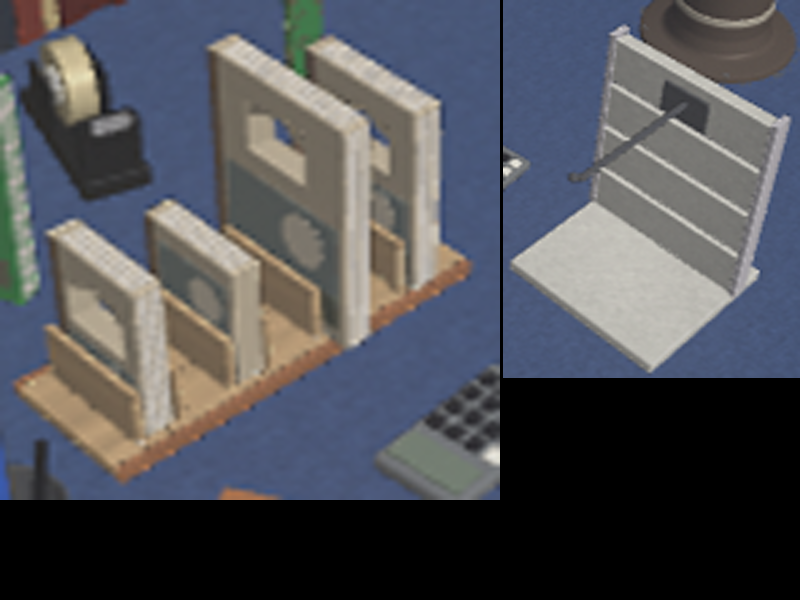

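```bash
cat > h.py <<'E'
import numpy as np
from cell import env
P={n:env.camera_params(n) for n in("scene","top")}
def ray(n,u,v):
    p=P[n];M=p["camera_from_world"];R=M[:3,:3]
    return -R.T@M[:3,3],R.T@np.array([(u-p["cx"])/p["fx"],(v-p["cy"])/p["fy"],1])
def onz(n,u,v,z):
    c,d=ray(n,u,v);return c+d*(z-c[2])/d[2]
def tri(a,b):
    (c1,d1),(c2,d2)=ray("top",*a),ray("scene",*b)
    s=np.linalg.lstsq(np.c_[d1,-d2],c2-c1,rcond=None)[0]
    p,q=c1+s[0]*d1,c2+s[1]*d2
    return (p+q)/2,np.linalg.norm(p-q)
def proj(n,p):
    k=P[n];q=k["camera_from_world"]@np.r_[p,1];return k["fx"]*q[0]/q[2]+k["cx"],k["fy"]*q[1]/q[2]+k["cy"]
E
python3 - <<'E'
from h import *
np.set_printoptions(precision=1,suppress=True)
T=lambda x,y:(350+x/5-.4,190+y/5-.4)
S=lambda x,y:(235+x/5-.4,168+y/5-.4)
T2=lambda x,y:(185+(x-350)/4-.4,215+y/4-.4); S2=lambda x,y:(340+(x-503)/2.7-.3,190+y/2.7-.3)
bk={"small":(138,[(83,58),(232,46),(230,80),(76,95)]),"plain":(112,[(90,203),(244,187),(244,217),(83,232)]),
"large":(202,[(82,311),(327,291),(328,330),(72,348)]),"middle":(170,[(119,462),(317,443),(318,484),(112,488)])}
for k,(z,c) in bk.items():
    q=np.array([onz("top",*T(*a),z)[:2] for a in c]);print(k,q.mean(0),q.tolist().__repr__()[:0],np.round(q,0).tolist(), "w",np.linalg.norm(q[0]-q[1]),"ang",np.degrees(np.arctan2(*(q[0]-q[1])[::-1])))
q=[onz("top",*T(*a),z)[:2] for a,z in zip([(35,62),(232,46),(287,558),(92,576)],[12]*4)]
print("rack",np.array(q),np.mean(q,0))
for n,a,b,z in(("tip",(527,34),(574,177),245),("root",(546,297),(686,106),235)):
    print(n,tri(T2(*a),S2(*b)),onz("top",*T2(*a),z),onz("scene",*S2(*b),z))
E
```

```text
small [ 639.5 -190.4]  [[649.0, -148.0], [651.0, -237.0], [631.0, -234.0], [627.0, -143.0]] w 88.50063993638415 ang 91.526944133148
plain [ 560.2 -193.1]  [[567.0, -149.0], [571.0, -241.0], [553.0, -239.0], [549.0, -143.0]] w 92.32951407483033 ang 92.83373169904876
large [ 480.1 -195.6]  [[489.0, -130.0], [492.0, -266.0], [471.0, -264.0], [469.0, -123.0]] w 135.90538742911588 ang 91.5170987397587
middle [ 400.4 -201.3]  [[407.0, -147.0], [412.0, -259.0], [389.0, -257.0], [393.0, -142.0]] w 111.28539258059092 ang 92.2838646407801
rack [[ 680.8 -131.5]
 [ 684.3 -259.1]
 [ 356.2 -264.6]
 [ 351.9 -143.4]] [ 518.3 -199.7]
tip (array([579.8, 239.9, 246.5]), np.float64(3.362320072795019)) [581.2 238.8 245. ] [577.5 240.2 245. ]
root (array([402.8, 233.3, 235.3]), np.float64(5.085681404890421)) [404.3 231.3 235. ] [400.8 235.  235. ]
```

Emit:
move_arm --deltas '[{"xyz":[0,0,-20],"dr":[0,0,9.3],"hand":0},{"xyz":[0,0,-20],"dr":[0,0,9.3],"hand":0},{"xyz":[0,0,-20],"dr":[0,0,9.3],"hand":0},{"xyz":[0,0,-20],"dr":[0,0,9.3],"hand":0},{"xyz":[0,0,-20],"dr":[0,0,9.3],"hand":0},{"xyz":[0,0,-20],"dr":[0,0,9.3],"hand":0},{"xyz":[0,0,-20],"dr":[0,0,9.3],"hand":0},{"xyz":[0,0,-20],"dr":[0,0,9.3],"hand":0}]'

```text
t: 1.1
tool_pos: [144.3, 605.6, 389.1]
orientation: [0.708, 0.706, -0.006, 0.004]
contact_force: [0.4, 0.5, -0.3]
finger_gap: 85.6
```

```bash
cat >> h.py <<'E'
from scipy.spatial.transform import Rotation as Ro
def state():
    s=env.sense();R=Ro.from_quat(s["orientation"]);m=R.as_matrix()
    print("t",s["t"],"pos",s["tool_pos"].round(1),"yaw_y",np.degrees(np.arctan2(m[1,1],m[0,1])).round(2),"z",m[:,2].round(3),"F",s["contact_force"].round(1),"gap",round(s["finger_gap"],1),"q",s["joint_positions"].round(2))
    return s,m
def to(p,yaw=None):
    s,m=state();d=m.T@(np.array(p)-s["tool_pos"])
    out=[d.round(1)]
    if yaw is not None:
        c,n=np.cos(np.radians(yaw)),np.sin(np.radians(yaw))
        T=np.array([[-n,c,0],[c,n,0],[0,0,-1]])  # columns: x=(-n,c,0), y=(c,n,0), z=-k
        out.append(np.degrees(Ro.from_matrix(m.T@T).as_rotvec()).round(2))
    print("go",p,*out,"rows",np.linalg.norm(d)/62.5)
E
python3 - <<'E'
from h import *
for n,u,v,z in(("bell",229,189,40),("mug",269,168,95),("pot",337,165,100),("pentop",336,146,175),("greenfar",390,138,180),("greenR",475,185,180)):print(n,onz("top",u,v,z).round(0))
to([480,150,360],2.1)
E
```

```text
bell [739. 274.  40.]
mug [783. 139.  95.]
pot [779. -71. 100.]
pentop [812. -68. 175.]
greenfar [ 826. -228.  180.]
greenR [ 669. -460.  180.]
t 1.1 pos [144.3 605.6 389.1] yaw_y -0.18 z [-0.003 -0.014 -1.   ] F [ 0.4  0.5 -0.3] gap 85.6 q [-1.59  0.34  0.25  1.36 -0.08  1.47 -1.35]
go [480, 150, 360] [-454.1  337.1   34.5] [-0.16  0.78 -2.27] rows 9.06587751162145
```

Emit:
move_arm --deltas '[{"xyz":[-45,34,2],"dr":[0,0.4,-1.1],"hand":0},{"xyz":[-45,34,2],"dr":[0,0.4,-1.1],"hand":0},{"xyz":[-45,34,2],"hand":0,"dr":[0,0,0]},{"xyz":[-45,34,2],"dr":[0,0,0],"hand":0},{"xyz":[-45,34,2],"dr":[0,0,0],"hand":0},{"xyz":[-45,34,2],"dr":[0,0,0],"hand":0},{"xyz":[-45,34,2],"dr":[0,0,0],"hand":0},{"xyz":[-45,34,2],"dr":[0,0,0],"hand":0}]'

```text
t: 2.1
tool_pos: [430.4, 246.1, 370.6]
orientation: [0.692, 0.722, -0.001, -0.002]
contact_force: [0.8, 1.1, 0.9]
finger_gap: 85.3
```

Emit:
move_arm --deltas '[{"xyz":[-55,9,3],"dr":[0,0,0],"hand":0},{"xyz":[-55,9,3],"dr":[0,0,0],"hand":0},{"xyz":[-55,9,3],"dr":[0,0,0],"hand":0},{"xyz":[-55,9,3],"dr":[0,0,0],"hand":0},{"xyz":[-55,9,3],"dr":[0,0,0],"hand":0},{"xyz":[-55,9,3],"dr":[0,0,0],"hand":0}]'

```text
t: 2.85
tool_pos: [499.3, -92.1, 350.9]
orientation: [0.692, 0.722, -0.001, -0.002]
contact_force: [2.1, 0.7, -0.1]
finger_gap: 85.8
```

Run:
```python
from h import *
to([480,-195.5,300],2.1)
```

```text
t 2.85 pos [499.3 -92.1 350.9] yaw_y 2.5 z [-0.004  0.001 -1.   ] F [ 2.1  0.7 -0.1] gap 85.8 q [-0.66  0.14  0.86  1.73 -0.11  1.32  0.27]
go [480, -195.5, 300] [-102.5  -23.6   50.8] [-0.23 -0.06  0.4 ] rows 1.8691161016106639
```

Emit:
move_arm --deltas '[{"xyz":[-40,-9,35],"dr":[0,0,0.2],"hand":0},{"xyz":[-40,-9,35],"dr":[0,0,0.2],"hand":0},{"xyz":[-22,-6,40],"dr":[0,0,0],"hand":0},{"xyz":[0,0,0],"dr":[0,0,0],"hand":0}]'

```text
t: 3.35
tool_pos: [477.3, -202.6, 237.7]
orientation: [0.697, 0.717, -0.002, -0.001]
contact_force: [0.1, 0.4, -0.2]
finger_gap: 85.2
```

Run:
```python
from h import *
import cv2
to([480,-195.5,177],2.1)
a=env.camera("scene");b=env.camera("top")
r=lambda im,x,y,w,h,k:cv2.resize(im[y:y+h,x:x+w,::-1],None,fx=k,fy=k,interpolation=cv2.INTER_CUBIC)
cv2.imwrite("pics/g1.png",np.hstack([r(a,250,110,100,150,4),r(b,335,190,100,150,4)]))
for n in("scene","top"):print(n,proj(n,env.sense()["tool_pos"]))
```

```text
t 3.35 pos [ 477.3 -202.6  237.7] yaw_y 1.67 z [-0.004 -0.001 -1.   ] F [ 0.1  0.4 -0.2] gap 85.2 q [-0.41  0.29  0.89  1.88 -0.25  1.09  0.61]
go [480, -195.5, 177] [ 7.1  3.1 60.7] [-0.22  0.05 -0.43] rows 0.979516640212823
scene (np.float64(289.92191622514116), np.float64(173.42027739380092))
top (np.float64(394.310923970695), np.float64(251.3598968745568))
```

View pics/g1.png

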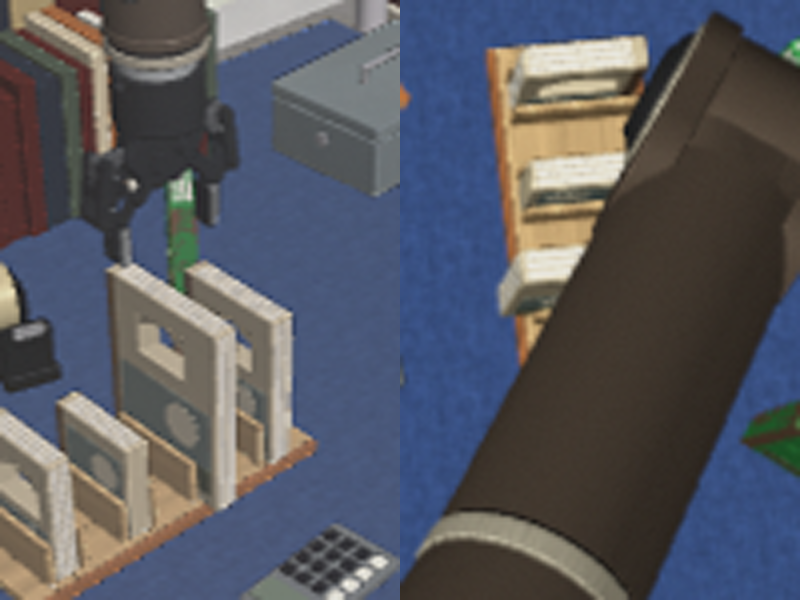

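Emit:
move_arm --deltas '[{"xyz":[6,3,25],"dr":[0,0,-0.4],"hand":0},{"xyz":[0,0,20],"dr":[0,0,0],"hand":0},{"xyz":[0,0,12],"dr":[0,0,0],"hand":0},{"xyz":[0,0,2],"dr":[0,0,0],"hand":0},{"xyz":[0,0,0],"dr":[0,0,0],"hand":0}]'

```text
t: 4.08
tool_pos: [489.9, -190.7, 186.8]
orientation: [0.69, 0.724, 0.004, 0.005]
contact_force: [-0.9, -0.7, -0.4]
finger_gap: 85.2
```

Run:
```python
from h import *
to([480,-195.5,177],2.1)
```

```text
t 4.075 pos [ 489.9 -190.7  186.8] yaw_y 2.79 z [ 0.013 -0.    -1.   ] F [-0.9 -0.7 -0.4] gap 85.2 q [-0.38  0.36  0.84  1.94 -0.33  0.97  0.67]
go [480, -195.5, 177] [ -4.3 -10.3   9.6] [0.72 0.03 0.69] rows 0.23541918745963997
```

Emit:
move_arm --deltas '[{"xyz":[-4,-10,6],"dr":[0.7,0,0.6],"hand":0},{"xyz":[0,0,0],"dr":[0,0,0],"hand":0}]'

```text
t: 4.32
tool_pos: [479.9, -195.7, 181.3]
orientation: [0.694, 0.72, 0.0, 0.001]
contact_force: [-0.4, 0.9, 0.2]
finger_gap: 85.1
```

Run:
```python
from h import *
to([480,-195.5,177],2.1)
```

```text
t 4.325 pos [ 479.9 -195.7  181.3] yaw_y 2.15 z [ 0.001 -0.001 -1.   ] F [-0.4  0.9  0.2] gap 85.1 q [-0.37  0.36  0.85  1.95 -0.33  0.97  0.67]
go [480, -195.5, 177] [0.2 0.1 4.3] [0.06 0.04 0.05] rows 0.06889996621141671
```

Emit:
move_arm --deltas '[{"xyz":[0,0,4],"dr":[0,0,0],"hand":0},{"xyz":[0,0,0],"dr":[0,0,0],"hand":1},{"xyz":[0,0,0],"dr":[0,0,0],"hand":1},{"xyz":[0,0,0],"dr":[0,0,0],"hand":1},{"xyz":[0,0,0],"dr":[0,0,0],"hand":1},{"xyz":[0,0,0],"dr":[0,0,0],"hand":1}]' --grip_force 60

```text
t: 5.08
tool_pos: [480.3, -196.1, 177.5]
orientation: [0.694, 0.72, 0.0, 0.001]
contact_force: [0.6, 0.1, -0.5]
finger_gap: 22.5
```

Run:
```python
from h import *
to([480,-195.5,177],2.1)
```

```text
t 5.075 pos [ 480.3 -196.1  177.5] yaw_y 2.12 z [ 0.002 -0.001 -1.   ] F [ 0.6  0.1 -0.5] gap 22.5 q [-0.37  0.37  0.84  1.96 -0.33  0.96  0.67]
go [480, -195.5, 177] [ 0.6 -0.3  0.5] [0.11 0.06 0.02] rows 0.013263088116735775
```

Emit:
move_arm --deltas '[{"xyz":[0,0,-20],"dr":[0,0,0],"hand":1},{"xyz":[0,0,-35],"dr":[0,0,0],"hand":1},{"xyz":[0,0,-35],"dr":[0,0,0],"hand":1},{"xyz":[0,0,-10],"dr":[0,0,0],"hand":1},{"xyz":[0,0,0],"dr":[0,0,0],"hand":1}]'

```text
t: 5.7
tool_pos: [477.4, -194.0, 275.8]
orientation: [0.694, 0.72, -0.002, -0.003]
contact_force: [-0.3, 0.8, -5.2]
finger_gap: 22.8
```

Run:
```python
from h import *
to([645,200,275],2.1)
```

```text
t 5.7 pos [ 477.4 -194.   275.8] yaw_y 2.15 z [-0.006  0.001 -1.   ] F [-0.3  0.8 -5.2] gap 22.8 q [-0.46  0.24  0.91  1.84 -0.21  1.17  0.56]
go [645, 200, 275] [3.874e+02 1.823e+02 2.000e-01] [-0.36 -0.07  0.05] rows 6.850361137668604
```

Emit:
move_arm --deltas '[{"xyz":[30,0,0],"dr":[0,0,0],"hand":1},{"xyz":[45,0,0],"dr":[0,0,0],"hand":1},{"xyz":[45,0,0],"dr":[0,0,0],"hand":1},{"xyz":[45,15,0],"dr":[0,0,0],"hand":1},{"xyz":[45,35,0],"dr":[0,0,0],"hand":1},{"xyz":[45,35,0],"dr":[0,0,0],"hand":1},{"xyz":[35,35,0],"dr":[0,0,0],"hand":1},{"xyz":[20,25,0],"dr":[0,0,0],"hand":1}]'

```text
t: 6.7
tool_pos: [606.6, 130.2, 258.7]
orientation: [0.695, 0.719, -0.009, -0.009]
contact_force: [-0.1, -1.7, -4.5]
finger_gap: 23.0
```

Run:
```python
from h import *
to([645,238,272],2.1)
```

```text
t 6.7 pos [606.6 130.2 258.7] yaw_y 1.98 z [-0.026 -0.    -1.   ] F [-0.1 -1.7 -4.5] gap 23.0 q [-0.8   0.47  0.74  1.59 -0.33  1.24  0.04]
go [645, 238, 272] [106.5  41.7 -14.2] [-1.47 -0.05 -0.12] rows 1.8435215005754508
```

Emit:
move_arm --deltas '[{"xyz":[5,30,-10],"dr":[-1.4,0,0],"hand":1},{"xyz":[30,12,-4],"dr":[0,0,0],"hand":1},{"xyz":[40,0,0],"dr":[0,0,0],"hand":1},{"xyz":[25,0,0],"dr":[0,0,0],"hand":1},{"xyz":[0,0,0],"dr":[0,0,0],"hand":1}]'

```text
t: 7.32
tool_pos: [643.9, 236.4, 257.2]
orientation: [0.694, 0.72, -0.008, -0.004]
contact_force: [0.9, -0.7, -5.4]
finger_gap: 23.2
```

Run:
```python
from h import *
to([640,238,272],2.1)
```

```text
t 7.325 pos [643.9 236.4 257.2] yaw_y 2.11 z [-0.017 -0.006 -1.   ] F [ 0.9 -0.7 -5.4] gap 23.2 q [-0.86  0.59  0.71  1.41 -0.38  1.3  -0.08]
go [640, 238, 272] [  1.6  -4.1 -14.7] [-1.    0.34  0.02] rows 0.24571295981783753
```

Emit:
move_arm --deltas '[{"xyz":[1.5,-4,-5],"dr":[-1.0,0.3,0],"hand":1},{"xyz":[0,0,0],"dr":[0,0,0],"hand":1}]'

```text
t: 7.58
tool_pos: [639.4, 235.2, 261.5]
orientation: [0.695, 0.719, -0.001, 0.001]
contact_force: [0.1, -0.6, -4.6]
finger_gap: 22.7
```

Run:
```python
from h import *
import cv2
to([640,238,262],2.1)
a=env.camera("scene");b=env.camera("top")
r=lambda im,x,y,w,h,k:cv2.resize(im[y:y+h,x:x+w,::-1],None,fx=k,fy=k,interpolation=cv2.INTER_CUBIC)
cv2.imwrite("pics/g2.png",np.hstack([r(a,300,180,100,150,4),r(b,185,170,100,150,4)]))
```

```text
t 7.575 pos [639.4 235.2 261.5] yaw_y 1.97 z [-0.    -0.002 -1.   ] F [ 0.1 -0.6 -4.6] gap 22.7 q [-0.87  0.56  0.72  1.44 -0.37  1.28 -0.09]
go [640, 238, 262] [ 2.8  0.7 -0.5] [-0.02  0.14 -0.13] rows 0.04618657161273778
```

View pics/g2.png

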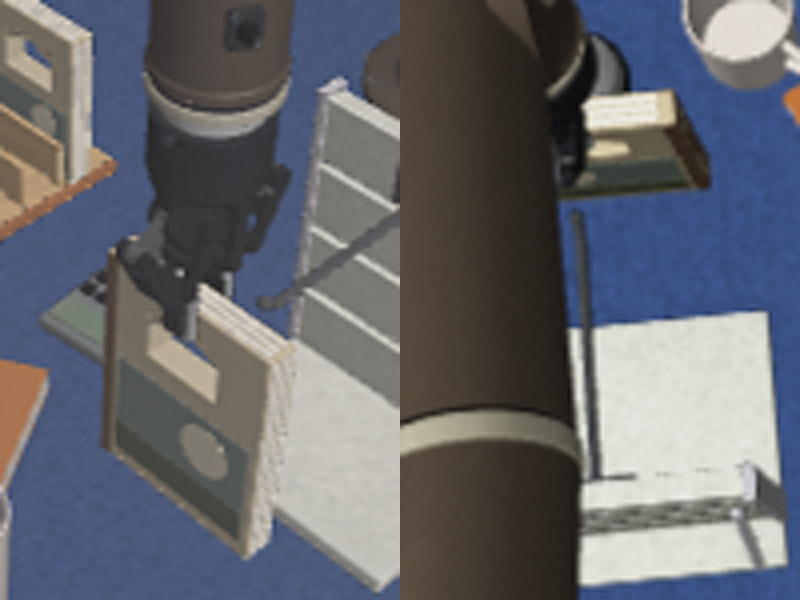

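Run:
```python
from h import *
S=lambda x,y:(300+x/4-.4,180+y/4-.4)
n=np.array([np.cos(np.radians(2)),np.sin(np.radians(2)),0]);t=np.array([-n[1],n[0],0]);tcp=np.array([639.4,235.2,261.5])
for k,(u,v) in dict(cutL=(148,352),cutR=(217,402),botL=(107,450),botR=(245,556),topR=(272,362)).items():
    c,d=ray("scene",*S(u,v));p=c+d*((tcp+12*n-c)@n)/(d@n);print(k,p.round(1),"lat",((p-tcp)@t).round(1))
p=onz("top",185+272/4-.4,170+90/4-.4,286);print("top back right",p,(p-tcp)@t)
# hook tip seen by both again
print(tri((185+176/4-.4,170+213/4-.4),(300+264/4-.4,180+301/4-.4)))
print("root", (onz("top",185+195/4-.4,170+478/4-.4,235)))
```

```text
cutL [652.4 208.2 223.9] lat -27.5
cutR [650.2 269.7 224.4] lat 34.2
botL [653.5 173.9  99.7] lat -61.7
botR [648.9 306.2 102.7] lat 70.7
topR [648.8 308.8 289.7] lat 73.2
top back right [652.43216795 166.93476701 286.        ] -68.67846375300189
(array([580.5029994 , 239.73628985, 248.20658858]), np.float64(2.16014712495162))
root [403.70833197 231.99059302 235.        ]
```

Emit:
move_arm --deltas '[{"xyz":[4,0,0],"dr":[0,0,0],"hand":1},{"xyz":[0,-20,0],"dr":[0,0,0],"hand":1},{"xyz":[0,-15,0],"dr":[0,0,0],"hand":1},{"xyz":[0,0,0],"dr":[0,0,0],"hand":1}]'

```text
t: 8.18
tool_pos: [604.5, 236.7, 262.1]
orientation: [0.696, 0.718, -0.0, 0.001]
contact_force: [0.2, 1.0, -4.9]
finger_gap: 22.4
```

Run:
```python
from h import *
to([560,236.5,261.5],2.0)
```

```text
t 8.175 pos [604.5 236.7 262.1] yaw_y 1.8 z [ 0.001 -0.002 -1.   ] F [ 0.2  1.  -4.9] gap 22.4 q [-0.94  0.5   0.73  1.53 -0.34  1.24 -0.12]
go [560, 236.5, 261.5] [  1.2 -44.5   0.6] [ 0.04  0.12 -0.2 ] rows 0.7126966382853671
```

Slow steps are accurate. Go over the tip.

Emit:
move_arm --deltas '[{"xyz":[1,-15,0],"dr":[0,0,-0.2],"hand":1},{"xyz":[0,-15,0],"dr":[0,0,0],"hand":1},{"xyz":[0,-15,0],"dr":[0,0,0],"hand":1},{"xyz":[0,0,0],"dr":[0,0,0],"hand":1}]'

```text
t: 8.68
tool_pos: [559.2, 235.7, 262.6]
orientation: [0.695, 0.719, 0.0, 0.002]
contact_force: [-0.6, -0.0, -5.2]
finger_gap: 22.7
```

Run:
```python
from h import *
to([440,232.5,261.5],2.0)
```

```text
t 8.675 pos [559.2 235.7 262.6] yaw_y 1.93 z [ 0.003 -0.002 -1.   ] F [-0.6 -0.  -5.2] gap 22.7 q [-1.02  0.42  0.75  1.64 -0.3   1.2  -0.17]
go [440, 232.5, 261.5] [   0.8 -119.2    0.8] [ 0.17  0.1  -0.07] rows 1.9078922424114204
```

Emit:
move_arm --deltas '[{"xyz":[0,-20,0],"dr":[0,0,0],"hand":1},{"xyz":[0,-20,0],"dr":[0,0,0],"hand":1},{"xyz":[0,-20,0],"dr":[0,0,0],"hand":1},{"xyz":[0,-20,0],"dr":[0,0,0],"hand":1},{"xyz":[0,-20,0],"dr":[0,0,0],"hand":1},{"xyz":[0,-10,0],"dr":[0,0,0],"hand":1},{"xyz":[0,0,0],"dr":[0,0,0],"hand":1}]'

```text
t: 9.55
tool_pos: [449.0, 231.8, 263.7]
orientation: [0.696, 0.718, 0.003, 0.003]
contact_force: [-0.2, 0.2, -5.6]
finger_gap: 23.2
```

Run:
```python
from h import *
to([439,232.5,243],2.0)
import cv2
a=env.camera("scene");b=env.camera("top")
r=lambda im,x,y,w,h,k:cv2.resize(im[y:y+h,x:x+w,::-1],None,fx=k,fy=k,interpolation=cv2.INTER_CUBIC)
cv2.imwrite("pics/g3.png",np.hstack([r(a,330,160,130,150,4),r(b,185,210,68,150,4)]))
```

```text
t 9.55 pos [449.  231.8 263.7] yaw_y 1.83 z [ 0.009  0.001 -1.   ] F [-0.2  0.2 -5.6] gap 23.2 q [-1.24  0.2   0.78  1.88 -0.15  1.11 -0.37]
go [439, 232.5, 243] [  1.  -10.2  20.6] [ 0.51 -0.03 -0.17] rows 0.3675439370908809
```

View pics/g3.png

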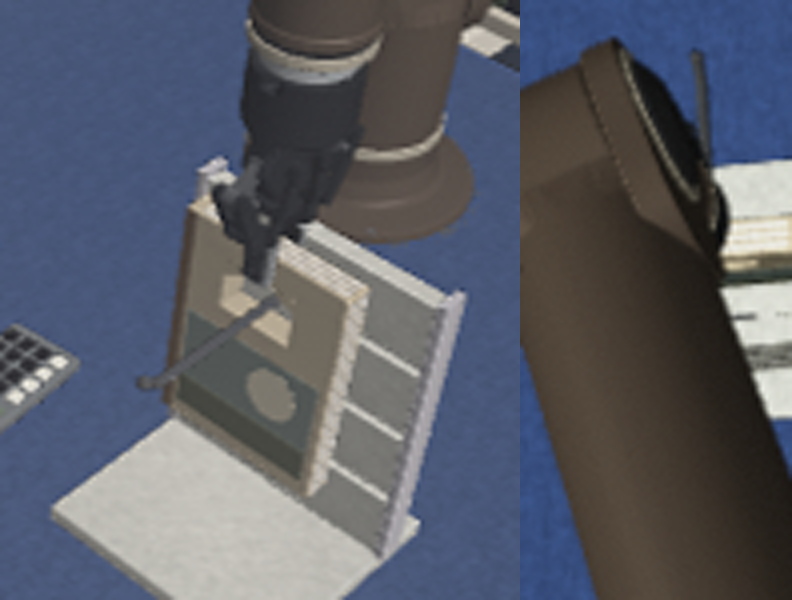

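Run:
```python
from h import *
C=lambda p:tuple(((np.array(proj("scene",p))-[330,160]+.4)*4).round(0))
tip=np.array([577.5,240.2,245.]);root=np.array([400.8,235,235.])
print(C(tip),C(root))
tcp=np.array([449,231.8,263.7]);n=np.array([np.cos(.033),np.sin(.033),0]);t=np.array([-n[1],n[0],0])
for x,y in((220,308),(293,347),(293,325),(170,403),(305,494),(363,300)):
    c,d=ray("scene",330+x/4-.4,160+y/4-.4);p=c+d*((tcp+12*n-c)@n)/(d@n);print(x,y,p.round(1),"lat",((p-tcp)@t).round(1))
```

```text
(np.float64(146.0), np.float64(383.0)) (np.float64(311.0), np.float64(277.0))
220 308 [461.9 205.  221. ] lat -27.3
293 347 [459.8 269.4 226.8] lat 37.2
293 325 [459.9 266.2 244.9] lat 34.0
170 403 [463.  172.4 103.6] lat -59.9
305 494 [458.7 302.1 104.4] lat 69.9
363 300 [458.3 314.  297.9] lat 81.8
```

Emit:
move_arm --deltas '[{"xyz":[0,-6,6],"dr":[0.5,0,0],"hand":1},{"xyz":[0,0,6],"dr":[0,0,0],"hand":1},{"xyz":[0,0,5],"dr":[0,0,0],"hand":1},{"xyz":[0,0,0],"dr":[0,0,0],"hand":1}]'

```text
t: 10.15
tool_pos: [444.7, 231.0, 244.8]
orientation: [0.696, 0.718, -0.0, 0.001]
contact_force: [-0.8, 1.2, -5.4]
finger_gap: 22.8
```

Run:
```python
from h import *
to([443,231.5,240],2.0)
```

```text
t 10.15 pos [444.7 231.  244.8] yaw_y 1.71 z [ 0.001 -0.002 -1.   ] F [-0.8  1.2 -5.4] gap 22.8 q [-1.23  0.22  0.77  1.91 -0.17  1.08 -0.36]
go [443, 231.5, 240] [ 0.5 -1.7  4.8] [ 0.03  0.1  -0.29] rows 0.08197313398240065
```

Emit:
move_arm --deltas '[{"xyz":[0.5,-1,2],"dr":[0,0,-0.3],"hand":1},{"xyz":[0,0,1.5],"dr":[0,0,0],"hand":1},{"xyz":[0,0,0],"dr":[0,0,0],"hand":1}]'

```text
t: 10.52
tool_pos: [443.9, 231.6, 241.2]
orientation: [0.695, 0.719, -0.0, 0.001]
contact_force: [0.2, -0.4, -4.3]
finger_gap: 23.0
```

Emit:
move_arm --deltas '[{"xyz":[0,0,1],"dr":[0,0,0],"hand":1},{"xyz":[0,0,0],"dr":[0,0,0],"hand":1}]'

```text
t: 10.78
tool_pos: [444.0, 231.6, 240.5]
orientation: [0.694, 0.719, 0.0, 0.001]
contact_force: [-0.5, 0.8, -4.2]
finger_gap: 23.2
```

Emit:
move_arm --deltas '[{"xyz":[0,0,1],"dr":[0,0,0],"hand":1},{"xyz":[0,0,0],"dr":[0,0,0],"hand":1}]'

```text
t: 11.02
tool_pos: [444.1, 231.7, 240.5]
orientation: [0.695, 0.719, 0.0, 0.0]
contact_force: [-0.8, -0.1, -4.1]
finger_gap: 22.9
```

Emit:
move_arm --deltas '[{"xyz":[0,0,1.5],"dr":[0,0,0],"hand":1},{"xyz":[0,0,0],"dr":[0,0,0],"hand":1}]'

```text
t: 11.28
tool_pos: [444.2, 231.8, 240.5]
orientation: [0.695, 0.719, 0.001, -0.0]
contact_force: [-1.3, -0.0, -3.9]
finger_gap: 22.7
```

Emit:
move_arm --deltas '[{"xyz":[0,0,1.5],"dr":[0,0,0],"hand":1},{"xyz":[0,0,0],"dr":[0,0,0],"hand":1}]'

```text
t: 11.52
tool_pos: [444.3, 231.8, 240.4]
orientation: [0.695, 0.719, 0.001, -0.001]
contact_force: [-1.6, -0.5, -1.9]
finger_gap: 23.1
```

Emit:
move_arm --deltas '[{"xyz":[0,0,0.5],"dr":[0,0,0],"hand":0.7},{"xyz":[0,0,0],"dr":[0,0,0],"hand":0.62},{"xyz":[0,0,0],"dr":[0,0,0],"hand":0.62},{"xyz":[0,0,0],"dr":[0,0,0],"hand":0.62}]'

```text
t: 12.02
tool_pos: [445.6, 232.4, 240.0]
orientation: [0.695, 0.719, 0.003, -0.0]
contact_force: [-0.2, -0.8, 0.3]
finger_gap: 32.4
```

Run:
```python
from h import *
to([443,231.5,320],2.0)
```

```text
t 12.025 pos [445.6 232.4 240. ] yaw_y 2.02 z [ 0.004  0.004 -1.   ] F [-0.2 -0.8  0.3] gap 32.4 q [-1.22  0.22  0.77  1.92 -0.18  1.07 -0.34]
go [443, 231.5, 320] [ -0.6  -2.3 -80. ] [ 0.21 -0.21  0.02] rows 1.2803803058862304
```

Emit:
move_arm --deltas '[{"xyz":[0,-1.5,0],"dr":[0,0,0],"hand":0.6},{"xyz":[0,0,-10],"dr":[0,0,0],"hand":0.6},{"xyz":[0,0,-20],"dr":[0,0,0],"hand":0.6},{"xyz":[0,0,-30],"dr":[0,0,0],"hand":0.3},{"xyz":[0,0,-20],"dr":[0,0,0],"hand":0},{"xyz":[0,0,0],"dr":[0,0,0],"hand":0}]'

```text
t: 12.78
tool_pos: [444.1, 231.8, 324.7]
orientation: [0.695, 0.719, 0.003, 0.0]
contact_force: [0.1, -0.1, 0.4]
finger_gap: 85.0
```

Run:
```python
from h import *
to([401,-200,320],2.0)
import cv2
cv2.imwrite("pics/s4.png",env.camera("scene")[:,:,::-1]);cv2.imwrite("pics/t4.png",env.camera("top")[:,:,::-1])
```

```text
t 12.775 pos [444.1 231.8 324.7] yaw_y 1.97 z [ 0.005  0.004 -1.   ] F [ 0.1 -0.1  0.4] gap 85.0 q [-1.27  0.13  0.79  1.8  -0.1   1.25 -0.42]
go [401, -200, 320] [-430.1  -57.9    2.7] [ 0.28 -0.24 -0.03] rows 6.943564277765338
```

Emit:
move_arm --deltas '[{"xyz":[-40,-5,0],"dr":[0,0,0],"hand":0},{"xyz":[-55,-7,0],"dr":[0,0,0],"hand":0},{"xyz":[-55,-7,0],"dr":[0,0,0],"hand":0},{"xyz":[-55,-7,0],"dr":[0,0,0],"hand":0},{"xyz":[-55,-7,0],"dr":[0,0,0],"hand":0},{"xyz":[-55,-7,0],"dr":[0,0,0],"hand":0},{"xyz":[-50,-7,0],"dr":[0,0,0],"hand":0},{"xyz":[-30,-5,0],"dr":[0,0,0],"hand":0}]'

```text
t: 13.88
tool_pos: [400.9, -174.8, 316.9]
orientation: [0.693, 0.721, -0.002, -0.001]
contact_force: [0.0, 1.0, -0.2]
finger_gap: 85.3
```

Run:
```python
from h import *
to([400,-199.5,210],2.1)
```

```text
t 13.875 pos [ 400.9 -174.8  316.9] yaw_y 2.34 z [-0.004 -0.002 -1.   ] F [ 0.   1.  -0.2] gap 85.3 q [-1.03 -0.16  1.24  1.94  0.16  1.26  0.2 ]
go [400, -199.5, 210] [-24.5  -1.5 106.9] [-0.22  0.09  0.24] rows 1.7554264672516726
```

View pics/s4.png

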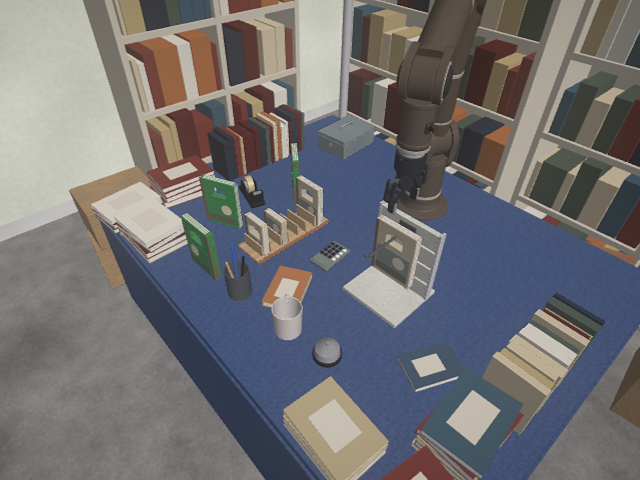

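Emit:
move_arm --deltas '[{"xyz":[-12,-1,30],"dr":[0,0,0.2],"hand":0},{"xyz":[-12,0,35],"dr":[0,0,0],"hand":0},{"xyz":[0,0,30],"dr":[0,0,0],"hand":0},{"xyz":[0,0,10],"dr":[0,0,0],"hand":0},{"xyz":[0,0,0],"dr":[0,0,0],"hand":0}]'

```text
t: 14.5
tool_pos: [400.0, -192.7, 216.6]
orientation: [0.691, 0.723, -0.002, -0.002]
contact_force: [0.6, 0.3, -0.5]
finger_gap: 85.2
```

Run:
```python
from h import *
to([400,-199.5,145],2.1)
```

```text
t 14.5 pos [ 400.  -192.7  216.6] yaw_y 2.55 z [-0.005 -0.    -1.   ] F [ 0.6  0.3 -0.5] gap 85.2 q [-0.74  0.23  1.27  2.08 -0.25  1.01  0.71]
go [400, -199.5, 145] [-6.8  0.1 71.6] [-0.28  0.01  0.45] rows 1.1501188848075603
```

Emit:
move_arm --deltas '[{"xyz":[-7,0,15],"dr":[-0.2,0,0.4],"hand":0},{"xyz":[0,0,20],"dr":[0,0,0],"hand":0},{"xyz":[0,0,20],"dr":[0,0,0],"hand":0},{"xyz":[0,0,8],"dr":[0,0,0],"hand":0},{"xyz":[0,0,0],"dr":[0,0,0],"hand":0}]'

```text
t: 15.12
tool_pos: [403.9, -200.4, 157.8]
orientation: [0.693, 0.721, 0.004, 0.003]
contact_force: [-0.9, 0.1, -0.2]
finger_gap: 85.4
```

Run:
```python
from h import *
to([400,-199.5,145],2.1)
```

```text
t 15.125 pos [ 403.9 -200.4  157.8] yaw_y 2.21 z [ 0.01   0.001 -1.   ] F [-0.9  0.1 -0.2] gap 85.4 q [-0.56  0.34  1.13  2.14 -0.41  0.89  0.85]
go [400, -199.5, 145] [ 1.1 -4.  12.8] [ 0.55 -0.06  0.11] rows 0.2153363767414015
```

Emit:
move_arm --deltas '[{"xyz":[1,-4,8],"dr":[0.5,0,0],"hand":0},{"xyz":[0,0,5],"dr":[0,0,0],"hand":0},{"xyz":[0,0,0],"dr":[0,0,0],"hand":0}]'

```text
t: 15.5
tool_pos: [400.8, -199.5, 145.5]
orientation: [0.693, 0.721, 0.002, 0.001]
contact_force: [-0.6, -0.0, 0.2]
finger_gap: 85.7
```

Run:
```python
from h import *
to([400,-199.5,145],2.1)
```

```text
t 15.5 pos [ 400.8 -199.5  145.5] yaw_y 2.26 z [ 0.003  0.001 -1.   ] F [-0.6 -0.   0.2] gap 85.7 q [-0.53  0.36  1.11  2.15 -0.43  0.87  0.88]
go [400, -199.5, 145] [-0.  -0.8  0.5] [ 0.18 -0.06  0.16] rows 0.015353699151326831
```

Emit:
move_arm --deltas '[{"xyz":[0,-0.5,0],"dr":[0.2,0,0.1],"hand":1},{"xyz":[0,0,0],"dr":[0,0,0],"hand":1},{"xyz":[0,0,0],"dr":[0,0,0],"hand":1},{"xyz":[0,0,0],"dr":[0,0,0],"hand":1},{"xyz":[0,0,0],"dr":[0,0,0],"hand":1}]' --grip_force 60

```text
t: 16.12
tool_pos: [400.4, -199.7, 146.0]
orientation: [0.694, 0.72, 0.0, -0.001]
contact_force: [-0.5, -0.5, 0.3]
finger_gap: 22.9
```

Emit:
move_arm --deltas '[{"xyz":[0,0,-20],"dr":[0,0,0],"hand":1},{"xyz":[0,0,-35],"dr":[0,0,0],"hand":1},{"xyz":[0,0,-35],"dr":[0,0,0],"hand":1},{"xyz":[0,0,-30],"dr":[0,0,0],"hand":1},{"xyz":[0,0,0],"dr":[0,0,0],"hand":1}]'

```text
t: 16.75
tool_pos: [398.5, -198.9, 266.9]
orientation: [0.694, 0.72, -0.001, -0.003]
contact_force: [0.7, 0.5, -4.0]
finger_gap: 23.2
```

Run:
```python
from h import *
to([640,238,264],2.1)
```

```text
t 16.75 pos [ 398.5 -198.9  266.9] yaw_y 2.09 z [-0.006  0.003 -1.   ] F [ 0.7  0.5 -4. ] gap 23.2 q [-0.87  0.12  1.37  2.   -0.13  1.12  0.59]
go [640, 238, 264] [427.8 257.3   2.6] [-0.33 -0.16 -0.01] rows 7.987118100331518
```

Emit:
move_arm --deltas '[{"xyz":[25,25,0],"dr":[-0.2,0,0],"hand":1},{"xyz":[40,35,0],"dr":[0,0,0],"hand":1},{"xyz":[45,35,-2],"dr":[0,0,0],"hand":1},{"xyz":[45,35,-2],"dr":[0,0,0],"hand":1},{"xyz":[45,35,-3],"dr":[0,0,0],"hand":1},{"xyz":[45,35,-3],"dr":[0,0,0],"hand":1},{"xyz":[40,30,-3],"dr":[0,0,0],"hand":1},{"xyz":[15,15,-2],"dr":[0,0,0],"hand":1}]'

```text
t: 17.75
tool_pos: [634.5, 120.4, 265.0]
orientation: [0.694, 0.719, -0.003, -0.01]
contact_force: [0.2, -1.0, -3.8]
finger_gap: 22.9
```

Run:
```python
from h import *
to([640,238,262],2.1)
```

```text
t 17.75 pos [634.5 120.4 265. ] yaw_y 2.02 z [-0.019  0.009 -1.   ] F [ 0.2 -1.  -3.8] gap 22.9 q [-0.9   0.62  1.05  1.53 -0.55  1.34  0.24]
go [640, 238, 262] [117.2   9.7   4. ] [-1.09 -0.57 -0.08] rows 1.8834746512180693
```

Emit:
move_arm --deltas '[{"xyz":[25,5,0],"dr":[-1.0,-0.5,0],"hand":1},{"xyz":[35,5,0],"dr":[0,0,0],"hand":1},{"xyz":[35,0,0],"dr":[0,0,0],"hand":1},{"xyz":[20,0,0],"dr":[0,0,0],"hand":1},{"xyz":[0,0,0],"dr":[0,0,0],"hand":1}]'

```text
t: 18.38
tool_pos: [639.1, 238.6, 249.5]
orientation: [0.694, 0.72, -0.007, -0.005]
contact_force: [-0.2, -0.1, -2.9]
finger_gap: 23.0
```

Run:
```python
from h import *
to([640,238,262],2.1)
```

```text
t 18.375 pos [639.1 238.6 249.5] yaw_y 2.04 z [-0.017 -0.003 -1.   ] F [-0.2 -0.1 -2.9] gap 23.0 q [-1.02  0.69  1.03  1.45 -0.59  1.35  0.08]
go [640, 238, 262] [ -0.6   0.6 -12.5] [-1.    0.14 -0.06] rows 0.20043083886287022
```

Emit:
move_arm --deltas '[{"xyz":[0,0,-11],"dr":[-1.0,0.1,0],"hand":1},{"xyz":[0,0,0],"dr":[0,0,0],"hand":1}]'

```text
t: 18.62
tool_pos: [639.8, 234.7, 260.9]
orientation: [0.696, 0.718, -0.0, 0.001]
contact_force: [0.3, -0.1, -3.2]
finger_gap: 23.2
```

Run:
```python
from h import *
import cv2
to([640,238,262],2.1)
a=env.camera("scene");b=env.camera("top")
r=lambda im,x,y,w,h,k:cv2.resize(im[y:y+h,x:x+w,::-1],None,fx=k,fy=k,interpolation=cv2.INTER_CUBIC)
cv2.imwrite("pics/g5.png",np.hstack([r(a,310,190,100,120,5),r(b,220,180,60,120,5)]))
```

```text
t 18.625 pos [639.8 234.7 260.9] yaw_y 1.8 z [ 0.001 -0.002 -1.   ] F [ 0.3 -0.1 -3.2] gap 23.2 q [-1.03  0.68  1.04  1.45 -0.58  1.35  0.08]
go [640, 238, 262] [ 3.3  0.3 -1.1] [ 0.05  0.12 -0.3 ] rows 0.05597586212654708
```

View pics/g5.png

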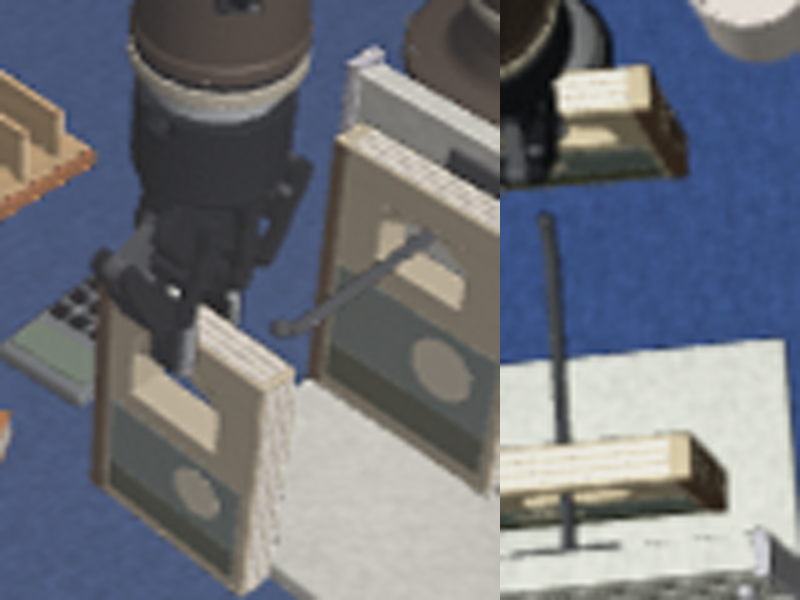

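Run:
```python
from h import *
S=lambda x,y:(310+x/5-.4,190+y/5-.4)
n=np.array([np.cos(.033),np.sin(.033),0]);t=np.array([-n[1],n[0],0]);tcp=np.array([639.8,234.7,260.9])
for k,(u,v) in dict(cutL=(133,398),cutR=(216,452),botL=(97,482),botR=(243,592),topR=(262,384)).items():
    c,d=ray("scene",*S(u,v));p=c+d*((tcp+12*n-c)@n)/(d@n);print(k,p.round(1),"lat",((p-tcp)@t).round(1))
for u,v in((653,67),(652,107)):
    p=onz("top",220+(u-500)/5-.4,180+v/5-.4,285.5);print("top right",p,(p-tcp)@t)
p=onz("top",220+190/5-.4,180+433/5-.4,265);print("large right top",p)
```

```text
cutL [652.7 207.4 217.6] lat -27.7
cutR [650.8 266.7 222.7] lat 31.6
botL [653.5 183.7 133.4] lat -51.5
botR [649.9 293.8 136.2] lat 58.8
topR [649.9 291.2 289.7] lat 56.2
top right [650.46408916 173.4234472  285.5       ] -61.5950418145144
top right [628.59354527 174.54358975 285.5       ] -59.753912169364455
large right top [457.14910187 162.23469461 265.        ]
```

Emit:
move_arm --deltas '[{"xyz":[5.5,0,-1],"dr":[0,0,-0.3],"hand":1},{"xyz":[0,-20,0],"dr":[0,0,0],"hand":1},{"xyz":[0,-15,0],"dr":[0,0,0],"hand":1},{"xyz":[0,0,0],"dr":[0,0,0],"hand":1}]'

```text
t: 19.23
tool_pos: [603.7, 239.1, 261.7]
orientation: [0.694, 0.72, -0.0, 0.0]
contact_force: [-0.1, 0.1, -3.0]
finger_gap: 22.9
```

Run:
```python
from h import *
to([560,237.8,262],2.0)
```

```text
t 19.225 pos [603.7 239.1 261.7] yaw_y 2.09 z [ 0.    -0.001 -1.   ] F [-0.1  0.1 -3. ] gap 22.9 q [-1.11  0.62  1.07  1.54 -0.56  1.31  0.06]
go [560, 237.8, 262] [  0.3 -43.8  -0.3] [0.   0.05 0.09] rows 0.7001219024722755
```

Emit:
move_arm --deltas '[{"xyz":[0,-15,0],"dr":[0,0,0],"hand":1},{"xyz":[0,-15,0],"dr":[0,0,0],"hand":1},{"xyz":[0,-15,0],"dr":[0,0,0],"hand":1},{"xyz":[0,-15,0],"dr":[0,0,0],"hand":1},{"xyz":[0,-15,0],"dr":[0,0,0],"hand":1},{"xyz":[0,-15,0],"dr":[0,0,0],"hand":1},{"xyz":[0,-12,0],"dr":[0,0,0],"hand":1},{"xyz":[0,0,0],"dr":[0,0,0],"hand":1}]'

```text
t: 20.23
tool_pos: [497.9, 235.5, 262.4]
orientation: [0.694, 0.72, 0.001, 0.0]
contact_force: [-0.1, 0.3, -2.5]
finger_gap: 23.1
```

Run:
```python
from h import *
to([493,235.6,240.5],2.0)
```

```text
t 20.225 pos [497.9 235.5 262.4] yaw_y 2.11 z [ 0.002  0.001 -1.   ] F [-0.1  0.3 -2.5] gap 23.1 q [-1.39  0.45  1.19  1.79 -0.45  1.21 -0.03]
go [493, 235.6, 240.5] [ 0.2 -5.  21.9] [ 0.11 -0.08  0.11] rows 0.35872676217882604
```

Emit:
move_arm --deltas '[{"xyz":[0,-4,6],"dr":[0,0,0.1],"hand":1},{"xyz":[0,0,6],"dr":[0,0,0],"hand":1},{"xyz":[0,0,5],"dr":[0,0,0],"hand":1},{"xyz":[0,0,2.5],"dr":[0,0,0],"hand":1},{"xyz":[0,0,0],"dr":[0,0,0],"hand":1}]'

```text
t: 20.85
tool_pos: [494.7, 235.1, 241.3]
orientation: [0.695, 0.719, 0.001, 0.001]
contact_force: [-0.6, 0.1, -4.3]
finger_gap: 22.5
```

Emit:
move_arm --deltas '[{"xyz":[0,0,1.5],"dr":[0,0,0],"hand":1},{"xyz":[0,0,0],"dr":[0,0,0],"hand":1}]'

```text
t: 21.1
tool_pos: [495.2, 235.1, 241.2]
orientation: [0.695, 0.719, 0.002, 0.0]
contact_force: [-0.8, -0.2, -4.0]
finger_gap: 23.1
```

Emit:
move_arm --deltas '[{"xyz":[0,0,1.5],"dr":[0,0,0],"hand":1},{"xyz":[0,0,0],"dr":[0,0,0],"hand":1}]'

```text
t: 21.35
tool_pos: [495.5, 235.2, 241.1]
orientation: [0.695, 0.719, 0.002, -0.0]
contact_force: [-0.5, 0.5, -3.7]
finger_gap: 22.8
```

Run:
```python
from h import *
to([493,235.6,240.5],2.0)
```

```text
t 21.35 pos [495.5 235.2 241.1] yaw_y 1.96 z [ 0.003  0.003 -1.   ] F [-0.5  0.5 -3.7] gap 22.8 q [-1.38  0.47  1.18  1.82 -0.47  1.17 -0.01]
go [493, 235.6, 240.5] [ 0.5 -2.5  0.6] [ 0.19 -0.19 -0.04] rows 0.042047525573659934
```

Emit:
move_arm --deltas '[{"xyz":[0,-1.5,2],"dr":[0,0,0],"hand":1},{"xyz":[0,0,0],"dr":[0,0,0],"hand":1}]'

```text
t: 21.6
tool_pos: [495.9, 235.2, 241.1]
orientation: [0.695, 0.719, 0.004, 0.001]
contact_force: [-0.5, -0.8, -2.9]
finger_gap: 22.9
```

Emit:
move_arm --deltas '[{"xyz":[0,0,2],"dr":[0,0,0],"hand":1},{"xyz":[0,0,0],"dr":[0,0,0],"hand":1}]'

```text
t: 21.85
tool_pos: [496.1, 235.3, 241.0]
orientation: [0.695, 0.719, 0.005, -0.0]
contact_force: [-0.9, 0.2, -2.0]
finger_gap: 22.9
```

Emit:
move_arm --deltas '[{"xyz":[0,0,0],"dr":[0,0,0],"hand":0.7},{"xyz":[0,0,0],"dr":[0,0,0],"hand":0.62},{"xyz":[0,0,0],"dr":[0,0,0],"hand":0.62},{"xyz":[0,0,0],"dr":[0,0,0],"hand":0.62}]'

```text
t: 22.35
tool_pos: [496.7, 235.4, 240.6]
orientation: [0.695, 0.719, 0.005, 0.001]
contact_force: [-0.4, 0.8, 0.4]
finger_gap: 32.4
```

Run:
```python
from h import *
to([496,235.3,320],2.0)
```

```text
t 22.35 pos [496.7 235.4 240.6] yaw_y 1.95 z [ 0.008  0.007 -1.   ] F [-0.4  0.8  0.4] gap 32.4 q [-1.38  0.46  1.18  1.83 -0.47  1.16 -0.01]
go [496, 235.3, 320] [  0.4  -0.  -79.4] [ 0.49 -0.37 -0.05] rows 1.270470532846913
```

Emit:
move_arm --deltas '[{"xyz":[0,0,-8],"dr":[0,0,0],"hand":0.6},{"xyz":[0,0,-15],"dr":[0.4,-0.3,0],"hand":0.6},{"xyz":[0,0,-30],"dr":[0,0,0],"hand":0.6},{"xyz":[0,0,-30],"dr":[0,0,0],"hand":0.4},{"xyz":[-20,10,0],"dr":[0,0,0],"hand":0.4},{"xyz":[-45,15,0],"dr":[0,0,0],"hand":0.4},{"xyz":[-50,15,0],"dr":[0,0,0],"hand":0.4},{"xyz":[-50,15,0],"dr":[0,0,0],"hand":0.4}]'

```text
t: 23.35
tool_pos: [559.0, 73.6, 329.7]
orientation: [0.691, 0.723, 0.002, 0.001]
contact_force: [0.3, 0.5, -0.5]
finger_gap: 51.1
```

Run:
```python
from h import *
to([639.5,-190.5,200],2.1)
```

```text
t 23.35 pos [559.   73.6 329.7] yaw_y 2.56 z [ 0.004  0.001 -1.   ] F [ 0.3  0.5 -0.5] gap 51.1 q [-1.08  0.41  1.2   1.66 -0.39  1.34  0.23]
go [639.5, -190.5, 200] [-267.5   68.1  129.7] [ 0.24 -0.06  0.46] rows 4.880197069004494
```

Emit:
move_arm --deltas '[{"xyz":[-50,15,5],"dr":[0,0,0.4],"hand":0.4},{"xyz":[-50,15,10],"dr":[0,0,0],"hand":0.4},{"xyz":[-50,15,15],"dr":[0,0,0],"hand":0.4},{"xyz":[-50,15,20],"dr":[0,0,0],"hand":0.4},{"xyz":[-40,8,25],"dr":[0,0,0],"hand":0.4},{"xyz":[-15,0,20],"dr":[0,0,0],"hand":0.4},{"xyz":[0,0,0],"dr":[0,0,0],"hand":0.4}]'

```text
t: 24.22
tool_pos: [640.9, -192.0, 236.1]
orientation: [0.695, 0.719, 0.002, 0.003]
contact_force: [0.4, 0.3, 0.1]
finger_gap: 51.1
```

Run:
```python
from h import *
to([639.5,-190.5,113],2.1)
```

```text
t 24.225 pos [ 640.9 -192.   236.1] yaw_y 1.91 z [ 0.008 -0.002 -1.   ] F [0.4 0.3 0.1] gap 51.1 q [-0.39  0.65  1.    1.53 -0.57  1.27  0.72]
go [639.5, -190.5, 113] [  1.7  -2.3 123.1] [ 0.47  0.1  -0.19] rows 1.969620867226303
```

Emit:
move_arm --deltas '[{"xyz":[1.5,-2,15],"dr":[0.4,0,-0.2],"hand":0.4},{"xyz":[0,0,25],"dr":[0,0,0],"hand":0.4},{"xyz":[0,0,20],"dr":[0,0,0],"hand":0.4},{"xyz":[0,0,10],"dr":[0,0,0],"hand":0.4},{"xyz":[0,0,0],"dr":[0,0,0],"hand":0.4}]'

```text
t: 24.85
tool_pos: [641.3, -184.9, 165.5]
orientation: [0.691, 0.723, 0.001, 0.002]
contact_force: [0.3, 0.2, 0.3]
finger_gap: 51.2
```

Run:
```python
from h import *
import cv2
to([639.5,-190.5,113],2.1)
a=env.camera("scene")
cv2.imwrite("pics/g6.png",cv2.resize(a[130:270,220:340,::-1],None,fx=4,fy=4,interpolation=cv2.INTER_CUBIC))
```

```text
t 24.85 pos [ 641.3 -184.9  165.5] yaw_y 2.55 z [ 0.004 -0.    -1.   ] F [0.3 0.2 0.3] gap 51.2 q [-0.38  0.71  0.95  1.6  -0.62  1.15  0.76]
go [639.5, -190.5, 113] [-5.5 -2.2 52.5] [0.22 0.03 0.45] rows 0.8450436165960129
```

View pics/g6.png

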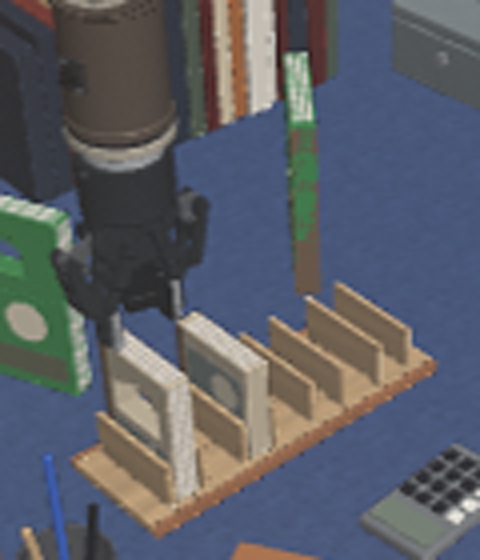

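Emit:
move_arm --deltas '[{"xyz":[-5.5,-2,15],"dr":[0.2,0,0.4],"hand":0.4},{"xyz":[0,0,15],"dr":[0,0,0],"hand":0.4},{"xyz":[0,0,12],"dr":[0,0,0],"hand":0.4},{"xyz":[0,0,0],"dr":[0,0,0],"hand":0.4}]'

```text
t: 25.4
tool_pos: [639.9, -191.6, 121.8]
orientation: [0.694, 0.72, 0.0, 0.001]
contact_force: [0.2, -0.5, 1.1]
finger_gap: 51.0
```

Run:
```python
from h import *
to([639.5,-190.5,113],2.1)
```

```text
t 25.4 pos [ 639.9 -191.6  121.8] yaw_y 2.1 z [ 0.002 -0.001 -1.   ] F [ 0.2 -0.5  1.1] gap 51.0 q [-0.35  0.76  0.92  1.64 -0.66  1.09  0.79]
go [639.5, -190.5, 113] [ 1.1 -0.4  8.8] [ 0.1   0.06 -0.  ] rows 0.1424704377778354
```

Emit:
move_arm --deltas '[{"xyz":[1,0,8],"dr":[0,0,0],"hand":0.4},{"xyz":[0,0,0.5],"dr":[0,0,0],"hand":0.4},{"xyz":[0,0,0],"dr":[0,0,0],"hand":1},{"xyz":[0,0,0],"dr":[0,0,0],"hand":1},{"xyz":[0,0,0],"dr":[0,0,0],"hand":1},{"xyz":[0,0,0],"dr":[0,0,0],"hand":1}]' --grip_force 60

```text
t: 26.15
tool_pos: [640.4, -190.7, 113.8]
orientation: [0.694, 0.72, 0.001, 0.002]
contact_force: [-0.4, -0.1, -1.4]
finger_gap: 23.1
```

Emit:
move_arm --deltas '[{"xyz":[0,0,-20],"dr":[0,0,0],"hand":1},{"xyz":[0,0,-35],"dr":[0,0,0],"hand":1},{"xyz":[0,0,-35],"dr":[0,0,0],"hand":1},{"xyz":[0,0,-35],"dr":[0,0,0],"hand":1},{"xyz":[0,0,-20],"dr":[0,0,0],"hand":1},{"xyz":[0,0,0],"dr":[0,0,0],"hand":1}]'

```text
t: 26.9
tool_pos: [639.6, -192.0, 270.0]
orientation: [0.695, 0.719, 0.001, 0.003]
contact_force: [-0.7, 0.7, -1.9]
finger_gap: 23.1
```

Run:
```python
from h import *
to([645,150,268],2.1)
```

```text
t 26.9 pos [ 639.6 -192.   270. ] yaw_y 1.99 z [ 0.006 -0.003 -1.   ] F [-0.7  0.7 -1.9] gap 23.1 q [-0.4   0.63  1.02  1.48 -0.54  1.33  0.7 ]
go [645, 150, 268] [341.6  17.2   0.9] [ 0.35  0.2  -0.11] rows 5.472059865721644
```

Emit:
move_arm --deltas '[{"xyz":[25,3,0],"dr":[0.3,0.2,0],"hand":1},{"xyz":[45,3,0],"dr":[0,0,0],"hand":1},{"xyz":[50,3,0],"dr":[0,0,0],"hand":1},{"xyz":[50,3,0],"dr":[0,0,0],"hand":1},{"xyz":[50,3,0],"dr":[0,0,0],"hand":1},{"xyz":[50,3,0],"dr":[0,0,0],"hand":1},{"xyz":[40,3,0],"dr":[0,0,0],"hand":1},{"xyz":[20,2,0],"dr":[0,0,0],"hand":1}]'

```text
t: 27.9
tool_pos: [649.0, 145.5, 265.9]
orientation: [0.697, 0.717, -0.002, -0.001]
contact_force: [-0.4, -0.8, -1.5]
finger_gap: 23.1
```

Run:
```python
from h import *
to([640,240,262],2.0)
```

```text
t 27.9 pos [649.  145.5 265.9] yaw_y 1.56 z [-0.005 -0.002 -1.   ] F [-0.4 -0.8 -1.5] gap 23.1 q [-0.92  0.65  1.05  1.49 -0.57  1.34  0.2 ]
go [640, 240, 262] [94.7 -6.4  3.8] [-0.26  0.08 -0.44] rows 1.520638795545486
```

Emit:
move_arm --deltas '[{"xyz":[30,-3,0],"dr":[-0.2,0,-0.4],"hand":1},{"xyz":[35,-3,0],"dr":[0,0,0],"hand":1},{"xyz":[20,0,0],"dr":[0,0,0],"hand":1},{"xyz":[0,0,0],"dr":[0,0,0],"hand":1}]'

```text
t: 28.4
tool_pos: [640.1, 229.6, 264.3]
orientation: [0.696, 0.718, -0.003, 0.001]
contact_force: [-0.3, 0.1, -2.1]
finger_gap: 22.9
```

Run:
```python
from h import *
to([640,240,262],2.0)
```

```text
t 28.4 pos [640.1 229.6 264.3] yaw_y 1.8 z [-0.002 -0.005 -1.   ] F [-0.3  0.1 -2.1] gap 22.9 q [-1.03  0.68  1.05  1.45 -0.58  1.36  0.08]
go [640, 240, 262] [10.4  0.2  2.3] [-0.14  0.28 -0.2 ] rows 0.17022813015126034
```

Emit:
move_arm --deltas '[{"xyz":[8,0,2],"dr":[-0.1,0.3,-0.2],"hand":1},{"xyz":[0,0,0],"dr":[0,0,0],"hand":1}]'

```text
t: 28.65
tool_pos: [640.5, 234.3, 262.3]
orientation: [0.696, 0.718, -0.0, 0.0]
contact_force: [-0.1, 0.3, -1.4]
finger_gap: 22.6
```

Run:
```python
from h import *
import cv2
to([640,240,262],2.0)
a=env.camera("scene");b=env.camera("top")
r=lambda im,x,y,w,h,k:cv2.resize(im[y:y+h,x:x+w,::-1],None,fx=k,fy=k,interpolation=cv2.INTER_CUBIC)
cv2.imwrite("pics/g7.png",np.hstack([r(a,310,190,100,120,5),r(b,220,180,60,120,5)]))
```

```text
t 28.65 pos [640.5 234.3 262.3] yaw_y 1.77 z [-0.    -0.001 -1.   ] F [-0.1  0.3 -1.4] gap 22.6 q [-1.03  0.68  1.05  1.45 -0.59  1.35  0.08]
go [640, 240, 262] [ 5.7 -0.3  0.3] [-0.02  0.03 -0.23] rows 0.09101985007918716
```

View pics/g7.png

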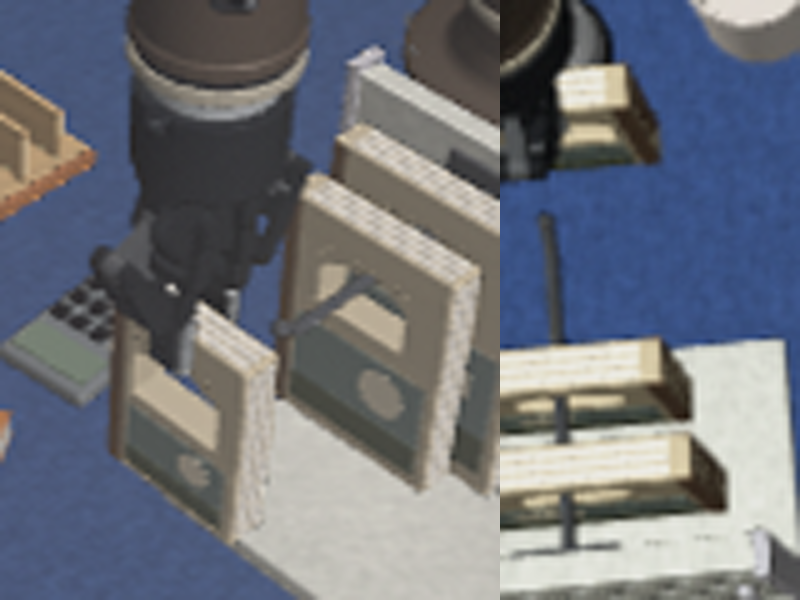

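Run:
```python
from h import *
S=lambda x,y:(310+x/5-.4,190+y/5-.4)
n=np.array([np.cos(.033),np.sin(.033),0]);t=np.array([-n[1],n[0],0]);tcp=np.array([640.5,234.3,262.3])
for k,(u,v) in dict(cutL=(132,393),cutR=(217,450),botL=(112,455),botR=(233,542),topR=(246,372)).items():
    c,d=ray("scene",*S(u,v));p=c+d*((tcp+12*n-c)@n)/(d@n);print(k,p.round(1),"lat",((p-tcp)@t).round(1))
for u,v in((627,64),(629,103)):
    p=onz("top",220+(u-500)/5-.4,180+v/5-.4,286.5);print("top right",p,(p-tcp)@t)
for u,v,h in ((658,338,70-12.5),(690,433,70)):
    p=onz("top",220+(u-500)/5-.4,180+v/5-.4,265);print("hung",p,p[1]+h)
```

```text
cutL [653.4 207.1 221.6] lat -27.6
cutR [651.4 267.8 225.5] lat 33.1
botL [653.8 194.8 164.5] lat -39.9
botR [650.9 284.2 168.6] lat 49.6
topR [651.  281.3 291. ] lat 46.6
top right [652.59575952 187.00554814 286.5       ] -47.66778999007398
top right [631.18456952 186.48216948 286.5       ] -47.484442660311835
hung [508.36184194 177.55785135 265.        ] 235.0578513515125
hung [457.14910187 162.23469461 265.        ] 232.23469461334466
```

Emit:
move_arm --deltas '[{"xyz":[5,0,0],"dr":[0,0,-0.2],"hand":1},{"xyz":[0,-20,0],"dr":[0,0,0],"hand":1},{"xyz":[0,-15,0],"dr":[0,0,0],"hand":1},{"xyz":[0,0,0],"dr":[0,0,0],"hand":1}]'

```text
t: 29.25
tool_pos: [605.4, 236.2, 263.2]
orientation: [0.696, 0.718, 0.0, 0.001]
contact_force: [-0.3, -0.1, -2.0]
finger_gap: 22.8
```

Run:
```python
from h import *
to([542,235.9,262],2.0)
```

```text
t 29.25 pos [605.4 236.2 263.2] yaw_y 1.8 z [ 0.001 -0.001 -1.   ] F [-0.3 -0.1 -2. ] gap 22.8 q [-1.11  0.63  1.08  1.54 -0.56  1.32  0.06]
go [542, 235.9, 262] [  1.7 -63.4   1.2] [ 0.06  0.05 -0.2 ] rows 1.0152446020716315
```

Emit:
move_arm --deltas '[{"xyz":[1.5,-15,0.5],"dr":[0,0,-0.2],"hand":1},{"xyz":[0,-15,0],"dr":[0,0,0],"hand":1},{"xyz":[0,-15,0],"dr":[0,0,0],"hand":1},{"xyz":[0,-12,0],"dr":[0,0,0],"hand":1},{"xyz":[0,0,0],"dr":[0,0,0],"hand":1}]'

```text
t: 29.88
tool_pos: [548.0, 235.5, 263.3]
orientation: [0.695, 0.719, 0.001, 0.001]
contact_force: [-0.5, 0.4, -1.8]
finger_gap: 22.8
```

Run:
```python
from h import *
to([542,235.9,241],2.0)
```

```text
t 29.875 pos [548.  235.5 263.3] yaw_y 1.96 z [ 0.003 -0.    -1.   ] F [-0.5  0.4 -1.8] gap 22.8 q [-1.25  0.54  1.14  1.68 -0.51  1.26  0.03]
go [542, 235.9, 241] [ 0.6 -6.  22.3] [ 0.2   0.03 -0.04] rows 0.369348997123003
```

Emit:
move_arm --deltas '[{"xyz":[0.5,-6,6],"dr":[0.2,0,0],"hand":1},{"xyz":[0,-0.5,6],"dr":[0,0,0],"hand":1},{"xyz":[0,-0.5,5],"dr":[0,0,0],"hand":1},{"xyz":[0,-0.5,3],"dr":[0,0,0],"hand":1},{"xyz":[0,0,0],"dr":[0,0,0],"hand":1}]'

```text
t: 30.5
tool_pos: [540.9, 235.5, 241.5]
orientation: [0.695, 0.719, -0.0, 0.001]
contact_force: [-0.9, 0.2, -0.8]
finger_gap: 22.8
```

Emit:
move_arm --deltas '[{"xyz":[0,0,2],"dr":[0,0,0],"hand":1},{"xyz":[0,0,0],"dr":[0,0,0],"hand":1}]'

```text
t: 30.75
tool_pos: [541.5, 235.5, 240.5]
orientation: [0.695, 0.719, 0.0, 0.001]
contact_force: [0.3, 0.8, -1.7]
finger_gap: 23.0
```

Run:
```python
from h import *
to([542,235.9,241],2.0)
```

```text
t 30.75 pos [541.5 235.5 240.5] yaw_y 1.93 z [ 0.001 -0.001 -1.   ] F [ 0.3  0.8 -1.7] gap 23.0 q [-1.26  0.55  1.13  1.72 -0.52  1.21  0.04]
go [542, 235.9, 241] [ 0.4  0.5 -0.5] [ 0.07  0.05 -0.07] rows 0.013232210768433257
```

Emit:
move_arm --deltas '[{"xyz":[0,0,1.5],"dr":[0,0,0],"hand":1},{"xyz":[0,0,0],"dr":[0,0,0],"hand":1}]'

```text
t: 31.0
tool_pos: [541.8, 235.5, 240.5]
orientation: [0.695, 0.719, 0.001, 0.0]
contact_force: [-0.9, 1.5, -1.6]
finger_gap: 22.7
```

Emit:
move_arm --deltas '[{"xyz":[0,0,1.5],"dr":[0,0,0],"hand":1},{"xyz":[0,0,0],"dr":[0,0,0],"hand":1}]'

```text
t: 31.25
tool_pos: [542.0, 235.5, 240.5]
orientation: [0.695, 0.719, 0.001, -0.0]
contact_force: [-0.7, 0.1, -0.8]
finger_gap: 23.1
```

Emit:
move_arm --deltas '[{"xyz":[0,0,1.5],"dr":[0,0,0],"hand":1},{"xyz":[0,0,0],"dr":[0,0,0],"hand":1}]'

```text
t: 31.5
tool_pos: [542.2, 235.5, 240.4]
orientation: [0.695, 0.719, 0.002, -0.0]
contact_force: [-0.1, 0.2, 0.5]
finger_gap: 23.2
```

Seated on the hook. Release and rise.

Emit:
move_arm --deltas '[{"xyz":[0,0,0],"dr":[0,0,0],"hand":0.7},{"xyz":[0,0,0],"dr":[0,0,0],"hand":0.64},{"xyz":[0,0,0],"dr":[0,0,0],"hand":0.64},{"xyz":[0,0,0],"dr":[0,0,0],"hand":0.64}]'

```text
t: 32.0
tool_pos: [542.4, 235.6, 239.6]
orientation: [0.695, 0.719, 0.002, 0.0]
contact_force: [0.9, 0.7, 0.6]
finger_gap: 30.5
```

Run:
```python
from h import *
to([542,235.5,320],2.0)
```

```text
t 32.0 pos [542.4 235.6 239.6] yaw_y 1.94 z [ 0.003  0.003 -1.   ] F [0.9 0.7 0.6] gap 30.5 q [-1.25  0.55  1.12  1.72 -0.53  1.21  0.04]
go [542, 235.5, 320] [  0.2  -0.2 -80.4] [ 0.17 -0.15 -0.06] rows 1.2858763710032415
```

Rise, move clear to the side, and let things settle.

Emit:
move_arm --deltas '[{"xyz":[0,0,-8],"dr":[0,0,0],"hand":0.64},{"xyz":[0,0,-15],"dr":[0,0,0],"hand":0.64},{"xyz":[0,0,-30],"dr":[0,0,0],"hand":0.64},{"xyz":[0,0,-35],"dr":[0,0,0],"hand":0.6},{"xyz":[-20,0,-10],"dr":[0,0,0],"hand":0.6},{"xyz":[-45,0,0],"dr":[0,0,0],"hand":0.6},{"xyz":[-50,0,0],"dr":[0,0,0],"hand":0.6},{"xyz":[-50,0,0],"dr":[0,0,0],"hand":0.6}]'

```text
t: 33.0
tool_pos: [548.0, 66.9, 344.3]
orientation: [0.693, 0.721, 0.003, 0.001]
contact_force: [0.5, -0.6, -0.5]
finger_gap: 34.2
```

Emit:
move_arm --deltas '[{"xyz":[-45,0,0],"dr":[0,0,0],"hand":0.6},{"xyz":[-20,0,0],"dr":[0,0,0],"hand":0.6},{"xyz":[0,0,0],"dr":[0,0,0],"hand":0.6},{"xyz":[0,0,0],"dr":[0,0,0],"hand":0.6},{"xyz":[0,0,0],"dr":[0,0,0],"hand":0.6}]'

```text
t: 33.62
tool_pos: [548.1, -7.1, 345.2]
orientation: [0.696, 0.718, 0.003, 0.001]
contact_force: [0.4, 0.3, -0.9]
finger_gap: 33.8
```

Run:
```python
from h import *
import cv2
state()
a=env.camera("scene");b=env.camera("top")
r=lambda im,x,y,w,h,k:cv2.resize(im[y:y+h,x:x+w,::-1],None,fx=k,fy=k,interpolation=cv2.INTER_CUBIC)
cv2.imwrite("pics/g8.png",np.hstack([r(a,230,170,220,170,2.5)[:425],r(b,190,215,94,170,2.5)]))
a2=env.camera("scene")
print("still diff",np.abs(a[190:330,340:450].astype(int)-a2[190:330,340:450]).max())
```

```text
t 33.625 pos [548.1  -7.1 345.2] yaw_y 1.74 z [ 0.006  0.004 -1.   ] F [ 0.4  0.3 -0.9] gap 33.8 q [-0.99  0.36  1.23  1.67 -0.35  1.36  0.33]
still diff 3
```

View pics/g8.png

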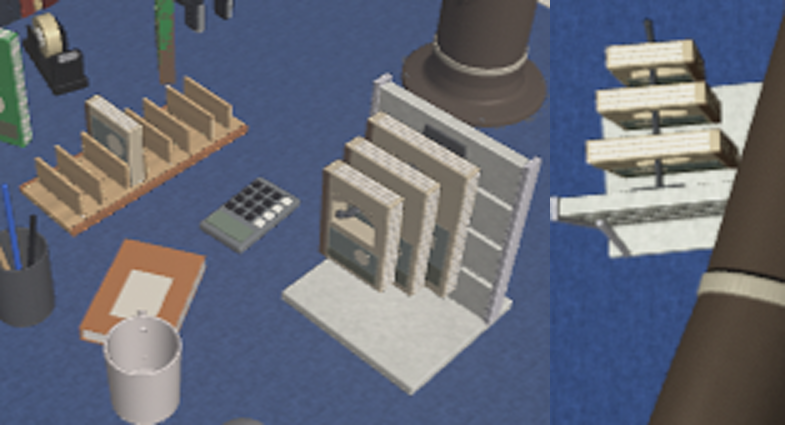

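```bash
python3 -c "
from cell import env
print(env.close_job())"
```

```text
the job is handed in; nothing more can be done
None
```

All three handled books now hang on the stand's hook: the largest at the back by the panel, then the middle one, then the smallest in front. I handed the job in at about 34 s of the allowed 72.

**Final pictures:** The books hang straight, evenly spaced and parallel to the panel. Two pictures 0.1 s apart showed no motion, only a pixel difference of 3 out of 255.

**Other items:** The plain book is still in its slot. The calculator, paperback, mug and pen pot look unmoved, and nothing looked knocked over. The last close-up did not cover every item on the stall.

**Arm:** It was well clear at hand-in, about 240 mm from the stand. Wrist forces in the readings I took stayed below 6 N.

**Disagreement between checks:** The two cameras differed by up to about 6 mm on how far each book sat to one side in the grip. I used a middle value. The flat part of the cut-out allows 7 mm either way, and all three books settled on the hook.

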